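# Put the taper sleeve set away in its caddy

### The job

Put the measuring set away in the sheet-metal caddy: stand the largest tapered sleeve in the round seat, nest the middle one in it and the smallest one in that, each collar up and let down gently until its shoulder just rests, never rammed in; and stand the tape measure upright in the empty bay beside the seat. The two plain straight tubes only look like sleeves: leave them, the label roll and the small can where they are.

Things in the scene. Friction and masses are not known exactly. Their poses are not given: they have to be found in the camera images.
- large_mid (a point): Largest tapered sleeve, plain steel, thick wall, 64 mm tall, standing collar up. Upper 40 mm: straight collar, diameter 64; below a flat shoulder a 24 mm skirt tapers from 56 to 48. Tapered through hole, 44 at the top, 36 at the foot. Point: on the axis at mid-collar, 20 above the shoulder, 44 above the foot; z up. Grip the collar, fingertips above the shoulder. Seated: point 20 above the seat's.
- medium_mid (a point): Middle tapered sleeve, plain steel, thick wall, 64 mm tall, standing collar up. Upper 40 mm: straight collar, diameter 48; below a flat shoulder a 24 mm skirt tapers from 40 to 32. Tapered through hole, 28 at the top, 22 at the foot. Point: on the axis at mid-collar, 20 above the shoulder, 44 above the foot; z up. Grip the collar, fingertips above the shoulder. Seated: point 40 above the largest's.
- small_mid (a point): Smallest tapered sleeve, plain steel, thick wall, 64 mm tall, standing collar up. Upper 40 mm: straight collar, diameter 34; below a flat shoulder a 24 mm skirt tapers from 24 to 18. Tapered through hole, 14 at the top, 9 at the foot. Point: on the axis at mid-collar, 20 above the shoulder, 44 above the foot; z up. Grip the collar, fingertips above the shoulder. Seated: point 40 above the middle one's.
- tape_mid (a point): Blue pocket tape measure standing upright: 34 mm thick (own x, across the flat sides), 66 long (own y; a small hook sticks out 8 at the foot of the +y end), 60 tall. Point: its centre, 30 above its foot; z up. Grip across the flat sides, in the upper half, so the fingers stay above the bay's walls. Either way round will do.
- caddy_seat (a point): Seat in the caddy: upright aluminium ring, outer diameter 84 mm, hole 60, 30 deep; top face 34 above the worktop. Point: centre of the hole's mouth. Axes of the caddy: z up, +y to the bay, x along the bay's length. The caddy is a grey tray fixed to the worktop, 110 (x) by 216 (y), floor and walls 4 thick, walls 20 high from the worktop.
- caddy_bay (a point): The empty bay of the caddy, centred 125 mm along +y from the seat: inside 102 (x) by 58 (y), walls 20 high from the worktop. Point: centre of the bay's floor, 4 above the worktop; axes as for the seat. The tape measure stands mid-bay, its length along x; its centre is then 30 above this point.
- tube_wide_mid (a point): A look-alike that does not belong: plain straight steel tube, diameter 56 mm, thin-walled (4 mm), 64 mm tall, with a straight bore of 48 mm and no collar or shoulder. The point is its centre, half-way up (32 mm); z is the axis, up. Leave it where it is.
- tube_slim_mid (a point): A look-alike that does not belong: plain straight steel tube, diameter 40 mm, thin-walled (4 mm), 64 mm tall, with a straight bore of 32 mm and no collar or shoulder. The point is its centre, half-way up (32 mm); z is the axis, up. Leave it where it is.
- label_roll: White roll of blank labels standing on end, diameter 69 mm, 50 mm tall; origin at the centre of its underside. No part of the job: leave it where it is.
- can: Small steel-grey can with a red screw cap, 76 x 64 x 121 mm; origin at the centre of its underside. No part of the job: leave it where it is.
Not all that is in view belongs to the job. Leave any orange look-alike of the part that bears medium_mid alone.

How it is judged:
At the end, for the whole second after the job is handed in: Sleeves nested large, middle, small in the seat: each concentric within 7 mm, within 5 mm of seated height, upright within 0.08 rad; tape measure upright on the bay floor, centre within 22 mm along and 15 mm across the bay; all at rest; both straight tubes upright, within 30 mm of their start (horizontal distance between large_mid and caddy_seat below 0.007 m and z of large_mid in the frame of caddy_seat between 0.015 and 0.025 m and angle between each of large_mid, medium_mid, small_mid's own z axis and vertical below 0.08 rad and horizontal distance between medium_mid and large_mid below 0.007 m and z of medium_mid in the frame of large_mid between 0.035 and 0.045 m and horizontal distance between small_mid and medium_mid below 0.007 m and z of small_mid in the frame of medium_mid between 0.035 and 0.045 m and x of tape_mid in the frame of caddy_bay between -0.022 and 0.022 m and y of tape_mid in the frame of caddy_bay between -0.015 and 0.015 m and z of tape_mid in the frame of caddy_bay between 0.025 and 0.035 m and angle between each of tape_mid, tube_wide_mid, tube_slim_mid's own z axis and vertical below 0.1 rad and linear speed of each of large, medium, small, tape_measure below 0.02 m/s and distance of each of tube_wide_mid, tube_slim_mid from where it was at the start of the episode below 0.03 m); the robot touches nothing.
It fails at once if the wide straight tube is moved more than 30 mm or tipped over (distance of tube_wide_mid from where it was at the start of the episode above 0.03 m or angle between tube_wide_mid's own z axis and vertical above 0.3 rad).
It fails at once if the slim straight tube is moved more than 30 mm or tipped over (distance of tube_slim_mid from where it was at the start of the episode above 0.03 m or angle between tube_slim_mid's own z axis and vertical above 0.3 rad).
It fails at once if the label roll is moved more than 20 mm or tipped over (distance of label_roll from where it was at the start of the episode above 0.02 m or angle between label_roll's own z axis and vertical above 0.3 rad).
It fails at once if the can is moved more than 20 mm or tipped over (distance of can from where it was at the start of the episode above 0.02 m or angle between can's own z axis and vertical above 0.3 rad).
It fails at once if a sleeve is rammed into its place with more than 40 N (contact force between large and caddy above 40 N or contact force between medium and large above 40 N or contact force between small and medium above 40 N).
It also fails if it takes over 128 s, if anything falls off the work surface, if the arm or the gripper's body presses on something with over 40 N, if the wrist force passes 120 N, or if a joint passes its speed limit or range.

### The arm

A 6-joint arm with a two-finger parallel gripper is mounted at the origin on a cart in front of the work surface, level with it; the furniture and walls round the work are solid. World frame = base frame: x ahead of the robot, y to its left, z up, the work surface at z = 0. Lengths are in m, angles in rad, forces in N, time in s.
With the tool pointing down it reaches from about 0.325 to 0.9 m from the base axis. Payload 6.1 kg.
Tool frame: the origin (TCP) lies midway between the tips of the shut fingers; the grasp point (between the pads) lies 19 mm behind it; z points along the fingers, y is the line along which they close (so a half turn about z gives the same grasp; the last joint's range is limited). The gripper opens to 87 mm and grips with 3 to 60 N. Pads are 19 mm wide; open, the fingers measure 117 mm over their backs; the gripper's body (75 mm by 190 mm) begins 51 mm behind the grasp point.
Start: joints at [-1.23, 0.22, 1.526, -0, 1.395, -0.126], TCP at [0.281, -0.558, 0.223] pointing down, gripper open.
Joint ranges: [-2.98, 2.98], [-0.91, 2.08], [0.09, 2.57], [-1.24, 4.39], [0.2, 2.65], [-2.68, 2.68]. Speed limits (rad/s): [2.57, 2.57, 3.01, 3.14, 3.14, 3.14].

### API

Orientations are given as a unit quaternion [x, y, z, w].
In Python, from workcell import * gives the robot as it stands. Calls block until the motion is done:
- reach(position, orientation): joint-space move of the TCP to a pose.
- move_l(position, ori=None, max_speed=0.15, force_limit=None): straight line of the TCP; ori=None keeps the orientation; max_speed is the mean speed in m/s. With force_limit (N) it stops when the force on the tool has changed by that much, and returns True; else False.
- goto_joints(angles): joint-space move.
- open_gripper() and clamp(newtons=None): open the fingers fully, or close them until they stop; newtons is the grip in N (None keeps the last).
- pause(seconds).
- inverse_kinematics(position, orientation): joint angles nearest the present ones, or None.
- grab_frame(name): name is "scene" or "top"; returns a dict with "color" (420x560x3 uint8, red, green, blue), "depth" (420x560 float32, m along the optical axis (not along the pixel's ray), 0 where there is no reading), "fx", "fy", "cx", "cy" (pixels), "R" (3x3) and "t" (3): a world point X has camera coordinates R X + t. Camera axes: x right, y down, z forward; pixel columns grow to the right and rows downward; lengths in m; the calibration is good to about 2 mm. A picture is of the moment at which its call begins.
A pose or a line that the arm cannot do raises IKError and nothing moves.
- sign_off(): hands the job in; it is judged then, once.
Trained networks look in a picture, given as the dict that the camera call returned (one of the last four; its "shot" number tells which), for a name from the list of things; names that differ only in an ending like _2 or _b are one class to them, and where a whole thing is asked for, a point or a joint stands for the part that bears it (a point fixed in the world has none). Each returns a list of dicts, best first, with "confidence" (0 to 1); they miss things now and then, are a little off and sometimes report something else, mostly with a low value. They report only what shows in the picture. A call takes as long as a camera call. They do not tell look-alikes from the thing itself.
- boxes_of(target, picture): "rect" ([left, top, right, bottom] in pixels, round what is visible of it).
- masks_of(target, picture): "region" (420x560 bool, what is visible of it) and "rect" ([left, top, right, bottom] in pixels, round what is visible of it).
Readings, each from a call of its own:
- read_clock(): time.
- read_joint_pos(): joint angles.
- read_dq(): joint speeds.
- read_joint_torque(): joint torques, N m.
- read_position(): TCP position.
- read_orientation(): TCP orientation.
- read_ft_force(): force on the tool from outside, world axes, zero at the start.
- read_wrist_torque(): the same for the moment, N m.
- read_grip_width(): opening from 0.0 (shut) to 1.0 (fully open).
- read_grasp_force(): force on a finger pad.
Only numpy, scipy, OpenCV 4.12 (cv2) and the standard library are available. Lean on these libraries where they do the work, as an engineer would, in place of code of your own. Each camera call takes 0.05 s, during which the arm holds its last target. There are 200 camera calls.

## Working session

There is one attempt and no reset: what is moved stays moved. The work goes in short steps, each a Python script; the robot and the scene stay as the last script left them, time stands still between calls to the robot, and variables do not carry over. Pictures are saved under pics/ and viewed, at most 14 in all, crops included, and the job is handed in when it is done.

```bash
mkdir -p pics; ls; cat > a.py <<'E'
from workcell import *
import numpy as np, cv2
def save(p,n): cv2.imwrite('pics/'+n,p['color'][:,:,::-1])
def cloud(p):
    v,u=np.mgrid[:420,:560]; d=p['depth'].astype(float)
    c=np.stack([(u-p['cx'])/p['fx']*d,(v-p['cy'])/p['fy']*d,d],-1)
    return (c-p['t'])@p['R']
E
python3 - <<'E'
from a import *
for n in('scene','top'):
    p=grab_frame(n); save(p,n+'0.png'); np.savez(n+'0.npz',**p); print(n,p['fx'],p['R'].tolist(),p['t'])
    for t in ['large_mid','medium_mid','small_mid','tape_mid','caddy_seat','tube_wide_mid','tube_slim_mid','label_roll','can']:
        try:
            print(t,[([round(float(x)) for x in m['rect']],round(m['confidence'],2)) for m in boxes_of(t,p)])
        except Exception as e: print(t,e)
print(read_orientation(),read_clock())
E
```

```text
pics
scene 524.8572330084103 [[-0.46418227691236136, -0.8855493027954062, -0.01836426200601688], [-0.43840633385922956, 0.24771803297382966, -0.8639650818011607], [0.7696328346897406, -0.392986270063149, -0.5032167438681745]] [0.28910982 0.2869146  1.11597415]
large_mid [([245, 239, 268, 268], 0.92), ([258, 200, 275, 225], 0.44)]
medium_mid [([160, 266, 180, 298], 0.79), ([184, 244, 204, 270], 0.6), ([141, 251, 162, 280], 0.58), ([215, 225, 244, 251], 0.2)]
small_mid [([204, 271, 219, 298], 0.91)]
tape_mid [([213, 224, 247, 253], 0.82)]
caddy_seat [([322, 213, 345, 227], 0.62)]
tube_wide_mid [([258, 203, 278, 227], 0.85)]
tube_slim_mid [([277, 221, 292, 251], 0.6)]
label_roll []
can [([265, 163, 289, 205], 0.59)]
top 412.1070532153113 [[-0.020395107490961, -0.9994105417626213, 0.027615368984971262], [-0.9837251072376599, 0.015127783617681021, -0.17904207201959887], [0.17851877486888254, -0.030817514120392474, -0.983453775142865]] [0.04168248 0.52090973 1.00602739]
large_mid [([213, 243, 238, 270], 0.82)]
medium_mid [([120, 210, 141, 232], 0.89), ([123, 252, 145, 272], 0.85), ([160, 222, 180, 243], 0.68), ([334, 191, 417, 244], 0.27)]
small_mid [([156, 274, 174, 285], 0.61)]
tape_mid [([201, 195, 236, 215], 0.58), ([333, 190, 418, 245], 0.35)]
caddy_seat [([333, 191, 420, 244], 0.55)]
tube_wide_mid [([262, 177, 283, 201], 0.52)]
tube_slim_mid [([260, 229, 277, 247], 0.69), ([394, 141, 424, 169], 0.45), ([262, 178, 282, 200], 0.43)]
label_roll [([202, 196, 230, 216], 0.3)]
can [([286, 124, 322, 166], 0.85)]
[9.72888840e-01 2.31273223e-01 2.00829442e-07 4.19365998e-05] 1.0
```

```bash
python3 - <<'E'
import cv2
a=cv2.imread('pics/top0.png')[110:310,80:460]; cv2.imwrite('pics/tc.png',cv2.resize(a,None,fx=2.1,fy=2.1,interpolation=2))
a=cv2.imread('pics/scene0.png')[150:320,110:410]; cv2.imwrite('pics/sc.png',cv2.resize(a,None,fx=2.6,fy=2.6,interpolation=2))
E
```

```text
(no output)
```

View pics/tc.png

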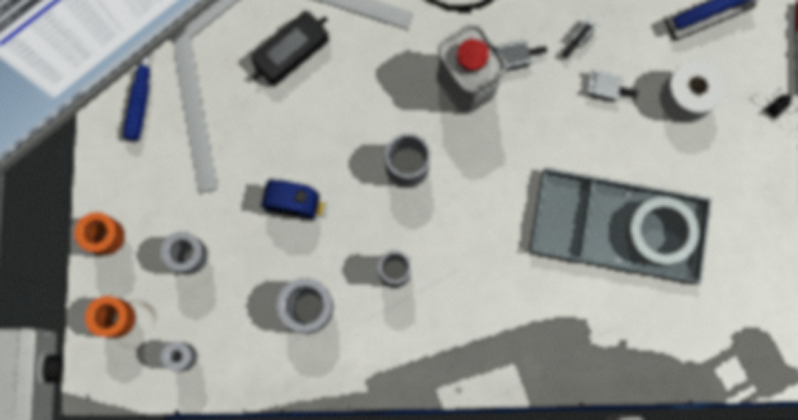

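View pics/sc.png

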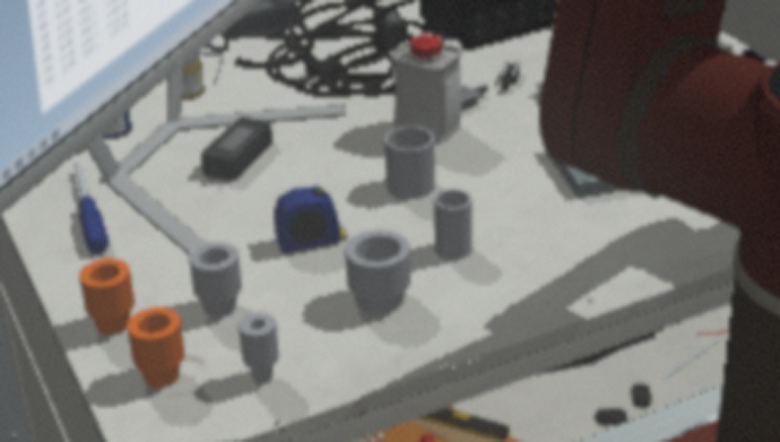

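The steel sleeves in the top view are at: large (225,256), middle (167,230), small (164,280). The tape is at (219,205) and the seat ring at (396,220). The orange look-alikes are at (127,221) and (132,261), and the tubes are at (274,186) and (268,237).

```bash
cat >> a.py <<'E'
def onplane(p,u,v,z):
    u=np.asarray(u,float);v=np.asarray(v,float)
    r=np.stack([(u-p['cx'])/p['fx'],(v-p['cy'])/p['fy'],np.ones_like(u)],-1)@p['R']
    C=-p['R'].T@p['t']; return C+r*((z-C[2])/r[...,2])[...,None]
def rim(p,uv,z,R,zt=.008):
    """circle through outermost points of top face"""
    W=cloud(p); c0=onplane(p,*uv,z)
    m=(abs(W[...,2]-z)<zt)&(np.hypot(*(W[...,:2]-c0[:2]).transpose(2,0,1))<R*1.5)
    v,u=np.nonzero(m); P=onplane(p,u,v,z)[:,:2].astype(np.float32)
    # centre maximising points inside the disc, then centroid
    (cx,cy),r=cv2.minEnclosingCircle(P)
    return P.mean(0),(cx,cy),r,len(P),np.median(W[m][:,2])
E
python3 - <<'E'
from a import *
p=dict(np.load('top0.npz'))
np.set_printoptions(precision=4,suppress=True)
for n,uv,z,R in [('large',(225,256),.064,.032),('med',(167,230),.064,.024),('small',(164,280),.064,.017),('o1',(127,221),.064,.024),('o2',(132,261),.064,.024),('wide',(274,186),.064,.028),('slim',(268,237),.064,.02),('seat',(396,220),.034,.042),('roll',(408,153),.05,.035)]:
    print(n,*rim(p,uv,z,R))
W=cloud(p)
print('table z',np.median(W[280:290,250:300,2]))
c=onplane(p,219,205,.06); m=(abs(W[...,2]-.06)<.01)&(np.hypot(*(W[...,:2]-c[:2]).transpose(2,0,1))<.06)
v,u=np.nonzero(m); P=onplane(p,u,v,.06)[:,:2].astype(np.float32); print('tape',len(P),P.mean(0),cv2.minAreaRect(P*1000))
g=np.zeros((420,560),bool); g[185:250,328:425]=1
m=g&(W[...,2]>.012); v,u=np.nonzero(m); P=onplane(p,u,v,.02)[:,:2].astype(np.float32); print('caddy',len(P),cv2.minAreaRect(P*1000), cv2.boxPoints(cv2.minAreaRect(P*1000)))
c=onplane(p,304,145,.121);print('can',c)
E
```

```text
large [0.415  0.1721] (0.4153479039669037, 0.17162513732910156) 0.03202312812209129 295 0.06338132896284772
med [0.4811 0.3157] (0.481579452753067, 0.3154040277004242) 0.024459118023514748 208 0.06313353523932112
small [0.3592 0.3183] (0.3591987192630768, 0.3179257810115814) 0.017246413975954056 140 0.06334652806023439
o1 [0.5061 0.4168] (0.5061274766921997, 0.41556742787361145) 0.02545243501663208 222 0.06265765385574068
o2 [0.4068 0.4001] (0.40713509917259216, 0.3995542824268341) 0.02446054108440876 228 0.06268388866902913
wide [0.5943 0.0469] (0.5937904119491577, 0.04657912254333496) 0.028616618365049362 122 0.06305867930596915
slim [0.4589 0.0657] (0.4585941433906555, 0.06540080904960632) 0.020281311124563217 81 0.06323519571597712
seat [ 0.5017 -0.2685] (0.50148606300354, -0.2682255208492279) 0.04289666563272476 431 0.03369519247224579
roll [ 0.6815 -0.3188] (0.6813619136810303, -0.3180961310863495) 0.036275122314691544 481 0.049749778650776566
table z -0.000442258678581544
tape 268 [0.5478 0.1924] ((547.6917724609375, 191.94773864746094), (53.20380783081055, 35.148643493652344), 77.61585235595703)
caddy 1108 ((514.8597412109375, -215.83798217773438), (238.79229736328125, 168.1724090576172), 89.2320327758789) [[ 429.1808 -334.0964]
 [ 597.3381 -336.3504]
 [ 600.5387  -97.5796]
 [ 432.3813  -95.3256]]
can [ 0.6767 -0.027   0.121 ]
```

```bash
python3 - <<'E'
from a import *
p=dict(np.load('top0.npz')); W=cloud(p)
Q=onplane(p,[337,417,412,332],[191,205,244,233],.02)[:,:2]; print(Q,Q.mean(0)); 
for a,b in((0,1),(3,2),(1,2),(0,3)): d=Q[b]-Q[a]; print(np.linalg.norm(d),np.degrees(np.arctan2(d[1],d[0])))
g=np.zeros((420,560),bool); g[185:250,328:425]=1
m=g&(W[...,2]>.012)&(W[...,2]<.05)
m=cv2.morphologyEx(m.astype(np.uint8),cv2.MORPH_OPEN,np.ones((2,2)))
n,l,s,_=cv2.connectedComponentsWithStats(m); k=1+np.argmax(s[1:,4]); print(s)
v,u=np.nonzero(l==k); P=W[v,u][:,:2].astype(np.float32)*1000; print(cv2.minAreaRect(P),P.mean(0))
c=onplane(p,219,205,.06)
for lo in(.015,.03,.045):
    m=(W[...,2]>lo)&(W[...,2]<.07)&(np.hypot(*(W[...,:2]-c[:2]).transpose(2,0,1))<.055); P=W[m][:,:2].astype(np.float32)*1000;print(lo,len(P),P.mean(0),cv2.minAreaRect(P))
I=p['color'][195:220,195:240].astype(int); 
b=np.zeros((420,560),bool); q=p['color'].astype(int); b[190:225,195:240]=(q[...,2]-q[...,0]>25)[190:225,195:240]; b&=W[...,2]>.015
P=W[b][:,:2].astype(np.float32)*1000; print('blue',b.sum(),P.mean(0),cv2.minAreaRect(P))
E
```

```text
[[ 0.58383211 -0.12051015]
 [ 0.54277388 -0.33195712]
 [ 0.43936512 -0.3104535 ]
 [ 0.47174764 -0.10235231]] [ 0.50942969 -0.21631827]
0.21539637610313636 -100.98879854634845
0.2106056301199336 -98.84483092822083
0.10562091131015408 168.25288720250114
0.1135457420438626 170.79795198276818
[[     0      0    560    420 234153]
 [   340    191     14      4     31]
 [   339    195      2      5     10]
 [   358    194      8     10     32]
 [   367    196      3      2      6]
 [   372    197      4      2      8]
 [   377    198      9      3     19]
 [   338    201      2      5     10]
 [   387    200     33     46    198]
 [   350    205     15     32     89]
 [   380    205     34     33    527]
 [   337    207      2      5     10]
 [   336    214      2      4      8]
 [   335    219      2      6     12]
 [   334    226      4      6     16]
 [   340    231      9      3     18]
 [   366    236      4      2      8]
 [   371    237     22      6     45]]
((499.736572265625, -274.9060363769531), (94.74761199951172, 82.00587463378906), 74.98658752441406) [ 498.93738 -271.76508]
0.015 413 [545.54346 190.34904] ((548.4651489257812, 193.03187561035156), (66.18712615966797, 36.401432037353516), 77.16614532470703)
0.03 376 [546.5955 191.1999] ((548.6835327148438, 193.59535217285156), (64.99134063720703, 36.22597885131836), 77.16614532470703)
0.045 310 [547.68646 191.98521] ((548.628173828125, 192.4585418701172), (59.08875274658203, 35.711639404296875), 77.03849029541016)
blue 306 [547.22516 189.8462 ] ((548.8163452148438, 191.3609619140625), (60.6126594543457, 33.85465621948242), 78.24234008789062)
```

```bash
cat >> a.py <<'E'
SEAT=np.array([.5016,-.2684]); YD=np.array([.174,.985]); BAY=SEAT+.125*YD
def q(th,ref=None):
    a=np.radians((th+90)/2); return np.array([np.cos(a),np.sin(a),0,0])
def best(xy,z,th):
    """closing angle th or th+180, whichever keeps the last joint nearer mid-range"""
    c=[]
    for t in(th,th+180):
        try: j=inverse_kinematics([*xy,z],q(t))
        except IKError: j=None
        if j is not None: c.append((abs(j[5]),t))
    return q(min(c)[1])
def pick(xy,z,th,N,up=.22):
    o=best(xy,.2,th); reach([*xy,up],o); move_l([*xy,z+.01],max_speed=.25); move_l([*xy,z],max_speed=.08)
    clamp(N); print('width',read_grip_width()*87,'force',read_grasp_force(),'t',read_clock())
    move_l([*xy,up],max_speed=.2); print('lifted',read_grip_width()*87,read_ft_force())
def place(xy,z,th,up=.25,lim=6):
    o=best(xy,.2,th); reach([*xy,up],o); move_l([*xy,z+.012],max_speed=.2); pause(.3)
    h=move_l([*xy,z-.004],max_speed=.015,force_limit=lim)
    print('contact',h,'z off',(read_position()[2]-z)*1e3,'F',read_ft_force(),'t',read_clock())
E
python3 - <<'E'
from a import *
pick((.5485,.193),.036,-12.8,25)
place(BAY,.040,80,lim=5)
E
```

```text
width 34.13405607682481 force 24.815272484411253 t 5.85
lifted 34.32954262036371 [ 0.48340977  0.08053134 -3.03714582]
contact True z off -0.04765958555761479 F [-1.10868142  0.19088694  5.20040475] t 10.4167
```

```bash
python3 - <<'E'
from a import *
open_gripper(); move_l([*BAY,.22],max_speed=.2)
pick((.415,.172),.031,60,35)
place(SEAT,.034+.007,-10)
p=grab_frame('top'); save(p,'t1.png'); np.savez('t1.npz',**p)
cv2.imwrite('pics/t1c.png',cv2.resize(p['color'][130:270,310:450,::-1],None,fx=4,fy=4))
E
```

```text
width 63.21982916266513 force 35.0000004425965 t 16.1333
lifted 63.35441476723685 [ 0.38833701  0.00697874 -2.77324017]
contact True z off 0.30611814050345715 F [-0.42979851  0.42212139  5.01941177] t 21.075
```

View pics/t1c.png

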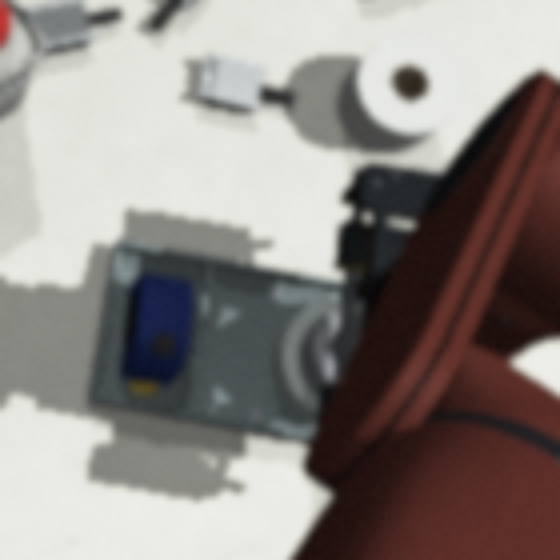

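The tape stands mid-bay at crop (160,330). The large sleeve is in the ring at the expected height. Next I release it, fetch the middle sleeve and measure the large one on the way.

```bash
python3 - <<'E'
from a import *
np.set_printoptions(precision=4,suppress=True)
open_gripper(); move_l([*SEAT,.25],max_speed=.2)
pick((.4813,.3156),.031,0,30)
p=grab_frame('top'); 
r=rim(p,(396,220),.074,.032); print(r)
L=(np.array(r[0])+r[1])/2
b=onplane(p,345,212,.064); W=cloud(p); m=(abs(W[...,2]-.064)<.01)&(np.hypot(*(W[...,:2]-BAY).transpose(2,0,1))<.06)
P=W[m][:,:2].astype(np.float32)*1000; print('tape',BAY,cv2.minAreaRect(P),np.median(W[m][:,2]))
if np.linalg.norm(L-SEAT)<.006 and abs(r[4]-.0735)<.004: place(L,.074+.007,-10)
E
```

```text
width 47.432388969592516 force 29.99970814344124 t 27.0417
lifted 47.4262287422129 [ 0.403   0.2406 -1.656 ]
(array([ 0.5007, -0.2687], dtype=float32), (0.5009113550186157, -0.2676089406013489), 0.03335844725370407, 298, np.float64(0.07354718275312419))
tape [ 0.5234 -0.1453] ((524.380615234375, -146.72152709960938), (34.41942596435547, 53.17503356933594), 81.96675872802734) 0.06179840366210872
contact True z off -0.03371709672943257 F [-0.5471  1.0171  3.8249] t 32.3
```

```bash
python3 - <<'E'
from a import *
np.set_printoptions(precision=4,suppress=True)
x=read_position()[:2]; open_gripper(); move_l([*x,.28],max_speed=.2)
pick((.3592,.3181),.031,0,25)
p=grab_frame('top')
r=rim(p,(396,216),.114,.024); print(r)
L=(np.array(r[0])+r[1])/2
if np.linalg.norm(L-SEAT)<.006 and abs(r[4]-.1135)<.004: place(L,.114+.007,-10,up=.3)
E
```

```text
width 33.182590658564365 force 25.000048053247212 t 38.6167
lifted 32.821459984622074 [ 0.2002 -0.3799 -1.2081]
(array([ 0.4991, -0.2578], dtype=float32), (0.5003032684326172, -0.26449084281921387), 0.024532655254006386, 157, np.float64(0.11350080181273783))
```

```bash
python3 - <<'E'
from a import *
np.set_printoptions(precision=4,suppress=True)
p=grab_frame('top'); c=p['R']@np.array([.501,-.268,.114])+p['t']; uv=(c[0]/c[2]*p['fx']+p['cx'],c[1]/c[2]*p['fy']+p['cy']); print(uv)
print(rim(p,uv,.114,.024))
a,b=p['color'][170:270,340:460,::-1],grab_frame('scene')['color'][150:300,250:400,::-1]
cv2.imwrite('pics/n.png',np.hstack([cv2.resize(a,(480,400)),cv2.resize(b,(300,400))]))
E
```

```text
(np.float64(405.92027215708714), np.float64(214.64848881368715))
(array([ 0.5005, -0.2659], dtype=float32), (0.5001409649848938, -0.26569342613220215), 0.025056349113583565, 229, np.float64(0.11349373581760275))
```

View pics/n.png

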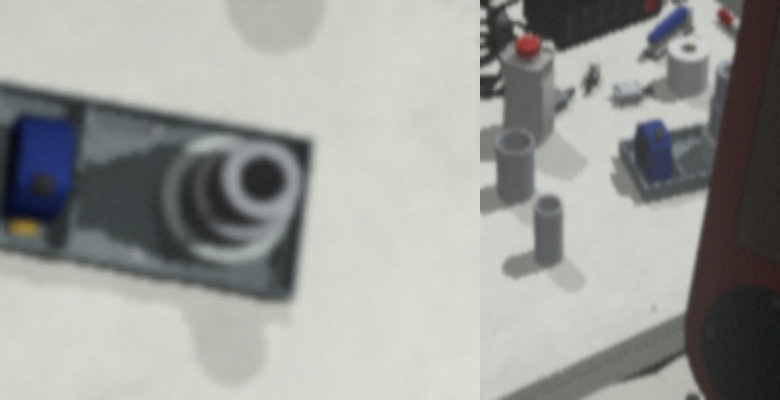

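The middle sleeve sits nested at crop (262,182), at the right height. Its centre is at (0.5004, -0.266), so the earlier offset came from a clipped search window. The small sleeve goes in next.

```bash
python3 - <<'E'
from a import *
np.set_printoptions(precision=4,suppress=True)
L=np.array([.5004,-.266]); place(L,.121,-10,up=.3)
if abs(read_position()[2]-.121)<.003:
    open_gripper(); move_l([*L,.3],max_speed=.2); reach([.42,.1,.3],best((.42,.1),.3,0))
    p=grab_frame('top'); 
    for X,R in(((.5004,-.266,.154),.017),):
        c=p['R']@np.array(X)+p['t']; print(rim(p,(c[0]/c[2]*p['fx']+p['cx'],c[1]/c[2]*p['fy']+p['cy']),X[2],R))
    cv2.imwrite('pics/f.png',cv2.resize(p['color'][110:290,230:460,::-1],None,fx=3,fy=3))
E
```

```text
contact True z off -0.054583129387414386 F [-0.0671  0.1547  4.2711] t 44.0917
(array([ 0.4999, -0.2638], dtype=float32), (0.5000674724578857, -0.26337236166000366), 0.017897233366966248, 155, np.float64(0.15356149239943973))
```

View pics/f.png

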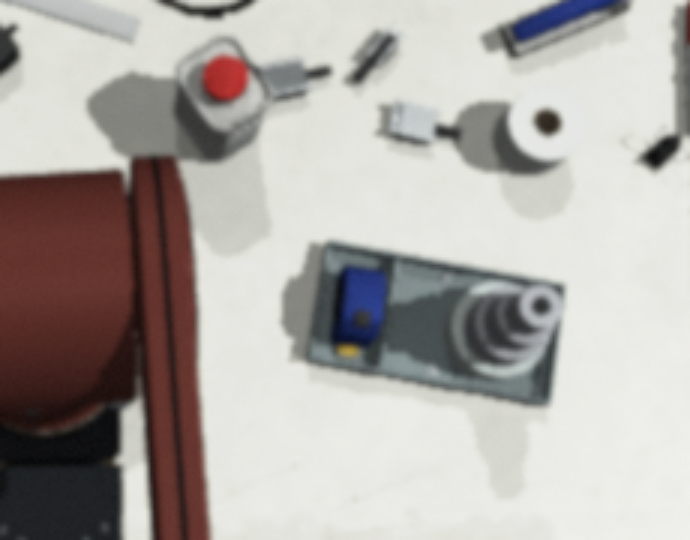

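The stack stands concentric at crop (505,330), with the small sleeve's top at z = 0.154. The tape is upright in its bay at (360,305).

```bash
python3 -c "
from a import *
pause(.5); print(sign_off(), read_clock())"
```

```text
the job is handed in; nothing more can be done
the job is handed in; nothing more can be done
```

The job is handed in, result not reported: by my last measurements the three sleeves are nested in the seat at the right heights, about 2 mm or less off-centre, and the tape stands upright mid-bay; I didn't touch the tubes, label roll or can.

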